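Top up the cap feeder with the scoop

ROBOT

A 6-joint arm with a two-finger parallel gripper is mounted at the origin on the work surface. World frame = base frame: x ahead of the robot, y to its left, z up, the work surface at z = 0. Lengths are in mm, angles in rad, forces in N, time in s.
With the tool pointing down it reaches from about 375 to 750 mm from the base axis. Payload 9 kg.
Tool frame: the origin (TCP) lies between the finger pads; the fingertips stand 8 mm ahead of it and the grasp point (between the pads) lies 11 mm behind it (ctrl.finger_overhang is the distance from the TCP to the fingertips, in mm); z points along the fingers, y is the line along which they close (so a half turn about z gives the same grasp; the last joint's range is limited). The gripper opens to 85 mm and grips with 20 to 120 N. Pads are 22 mm wide; open, the fingers measure 114 mm over their backs; the gripper's body (76 mm by 85 mm) begins 54 mm behind the grasp point. The pads swing forward as they close: fully open they stand 13 mm farther back than shut.
Start: joints at [1.128, 0.104, 0.097, 1.564, 0, 1.353], TCP at [133.748, 584.933, 239.331] pointing down, gripper open.
Joint ranges: [-2.99, 2.99], [-0.84, 1.86], [-1.1, 1.16], [-1.84, 2.11], [-1.51, 1.56], [-3.14, 3.14]. Speed limits (rad/s): [2.22, 2.22, 2.57, 3.14, 3.14, 3.14].

INTERFACE

Orientations are given as a unit quaternion [x, y, z, w].
In Python, from plant import ctrl gives the robot as it stands.
- The arm moves only by the tool move_arm, never from a script. Its argument "deltas" is text: rows parted by semicolons, each of 5 numbers parted by spaces: the shift along the tool's x, y, z in m, then the turn about the tool's z in degrees, then the opening, from 0 (shut) to 1 (fully open). A call has 1 to 8 rows; each row is the pose to reach, as a shift and turn from the pose commanded when the call began, along the tool's axes at that moment; what a row does not reach only later rows make up. A row lasts 1/10 s, in which the tool goes at most 50 mm and 8.59 degrees, less where a joint would pass 70% of its speed; a pose out of reach is approached as far as the arm can. A call with a gripper value outside its range is refused whole. The fingers move at their own pace and stop on an object; "grip_force" is the grip in N (left out, the last holds). Time passes only in rows, so rows that repeat a pose let the fingers close. It gives the time, the measured TCP pose, the force, the opening and the grip force at its end, in the units of the state.
- ctrl.get_obs(): the state, without advancing time (a new reading comes with each control period).
- ctrl.camera(name): name is "scene" or "top"; returns a dict with "color" (384x512x3 uint8, blue, green, red), "z_map" (384x512 float32, mm along the optical axis (not along the pixel's ray), 0 where there is no reading), "intrinsics" (3x3 intrinsics, pixels), "k1" (the pictures are not rectified: a ray, as slopes to the right and down, at radius r is drawn at 1 + k1 r^2 times it, then the intrinsics apply), "world_from_camera" (4x4, takes a point from camera to world coordinates). Camera axes: x right, y down, z forward; pixel columns grow to the right and rows downward; lengths in mm; the calibration is good to about 2 mm. A picture is of the moment at which its call begins.
- ctrl.close_job(): hands the job in; it is judged then, once.
Trained networks look in a picture, given as the dict that the camera call returned (one of the last four; its "shot" number tells which), for a name from the list of things; names that differ only in an ending like _2 or _b are one class to them, and where a whole thing is asked for, a point or a joint stands for the part that bears it (a point fixed in the world has none). Each returns a list of dicts, best first, with "score" (0 to 1); they miss things now and then, are a little off and sometimes report something else, mostly with a low value. They report only what shows in the picture. A call takes as long as a camera call. They do not tell look-alikes from the thing itself.
- ctrl.recognise(picture, query): "rect" ([centre column, centre row, width, height] in pixels, round what is visible of it).
- ctrl.landmark_of(picture, query): "location" ([column, row] in pixels: a listed point, or the origin of a listed thing).
The state is a dict: "t": time; "joints": joint angles; "qd": joint speeds; "effort": joint torques, N m; "tool_pos": TCP position; "ee_rot": TCP orientation; "force": force on the tool from outside, world axes, zero at the start; "torque": the same for the moment, N m; "gripper_width": finger opening in mm; "grip_force": force on a finger pad.
Only numpy, scipy, OpenCV 4.12 (cv2) and the standard library are available. Lean on these libraries where they do the work, as an engineer would, in place of code of your own. Each camera call takes 0.05 s, during which the arm holds its last target. There are 200 camera calls.

TASK

Lift the scoop out of its rack by the free end of its handle, lay it flat on the black mat and let go, then take it again by the half of the handle next to the bowl, scoop at least three caps in one go out of the grey stock bin and tip them into the square steel hopper. Keep the fingers off the caps, drop none on the bench (every cap ends in the hopper or back in the bin), and leave the other things where they stand. Finish with the empty scoop lying flat on the mat.

Things in the scene. Friction and masses are not known exactly. Their poses are not given: they have to be found in the camera images.
- scoop: Open-topped sheet-steel scoop, about 0.16 kg, parked nose-down in the rack. Origin: centre of the underside of its flat floor; x to the open mouth (nose), z up out of the bowl. Bowl 100 mm long (x -50 to 50), 86 wide, floor 2, walls 3; back wall (x -50) and side walls 45 high, sides 28 high ahead of x = 10; no wall at the nose. It starts pitched 30 degrees nose-down, nose away from the robot.
- handle_end (a point): Free end of the scoop's black handle, at (x -148, z 86) mm in the scoop's frame, axes as the scoop's. The handle is a straight bar 110 mm long, 18 wide (y) and 22 deep, running from handle_root back and up at 25 degrees. To lift the scoop out of the rack, the middle of the finger pads is within 45 mm of this point.
- handle_root (a point): Where the handle's centre line meets the bowl, at (x -48, z 40) mm in the scoop's frame, axes as the scoop's. To scoop, the middle of the finger pads is on the handle within 60 mm of this point (the half next to the bowl).
- scoop_in (a point): Middle of the scoop's bowl, 20 mm above the underside of its floor, axes as the scoop's; a cap whose centre is within 60 mm of it is in the scoop.
- rack: Fixed grey steel scoop rack. Its origin is on the bench under the middle of the scoop's bowl; the scoop's underside origin starts 75 mm above it. x is the way the parked scoop's nose points seen from above. A plate sloping down at 30 degrees carries the bowl, with a 30 mm lip at the nose and 30 mm cheeks 7 mm off each side of the bowl; the scoop lifts straight up out of it.
- mat: Fixed black rubber mat, 260 (x) x 150 (y) x 3 mm, origin at the centre of its underside; the place to lay the scoop.
- bin: Fixed grey plastic stock bin, open on top, 260 (x) x 110 (y) mm outside; floor 5 and walls 4 thick. Far (+x) wall 85 high, side walls 60, near (-x) wall 20. Origin: centre of its underside. From x = 45 mm the floor ramps up evenly at 32 degrees to 58 high at the far wall, so a scoop pushed along the floor and up the ramp fills. The six caps lie between x = -21 and 45. It stands left or right of the hopper.
- hopper: Fixed square open-topped sheet-steel feed hopper, 160 x 160 mm outside, 70 mm high, walls and floor 4 mm. Origin: centre of its underside.
- cap0: White plastic bottle cap, 26 mm diameter, 20 mm high, about 12 g, both ends bevelled 5 mm. Origin: its centre. All six are alike.
- cap1: White plastic bottle cap, 26 mm diameter, 20 mm high, about 12 g, both ends bevelled 5 mm. Origin: its centre. All six are alike.
- cap2: White plastic bottle cap, 26 mm diameter, 20 mm high, about 12 g, both ends bevelled 5 mm. Origin: its centre. All six are alike.
- cap3: White plastic bottle cap, 26 mm diameter, 20 mm high, about 12 g, both ends bevelled 5 mm. Origin: its centre. All six are alike.
- cap4: White plastic bottle cap, 26 mm diameter, 20 mm high, about 12 g, both ends bevelled 5 mm. Origin: its centre. All six are alike.
- cap5: White plastic bottle cap, 26 mm diameter, 20 mm high, about 12 g, both ends bevelled 5 mm. Origin: its centre. All six are alike.
- bottle_a: Bystander: white plastic bottle standing, 52 mm diameter, 100 mm high, to be left where it is. Origin at its underside.
- bottle_b: Bystander: white plastic bottle standing, 52 mm diameter, 100 mm high, to be left where it is. Origin at its underside.
- driver: Bystander: screwdriver lying down, to be left where it is. Origin at its underside, 20 cm or so long.
- lightring: Bystander: black lamp ring lying flat, 80 mm outside diameter, 22 mm high, to be left where it is. Origin at its underside.
Things that resemble listed ones, but are neither listed nor needed, are in the scene too. What is shaped like the scoop but brown is not meant.

How it is judged (in metres and radians):
On the way, in this order (a step that is already met when the one before it is completed fails the run):
1. the scoop is lifted out of the rack by the end of its handle (distance between the grasp point and handle_end below 0.045 m and height (world z) of scoop above 0.11 m and contact force between scoop and rack below 0.1 N), for 0.1 s.
2. the scoop lies flat on the mat, let go (x of scoop in the frame of mat between -0.13 and 0.13 m and y of scoop in the frame of mat between -0.075 and 0.075 m and z of scoop in the frame of mat between -0.005 and 0.012 m and angle between scoop's own z axis and vertical below 0.12 rad and contact force between the fingers and scoop below 0.1 N and linear speed of scoop below 0.02 m/s), for 0.2 s.
3. held by the half of the handle next to the bowl, the scoop carries at least three caps together, lifted clear of the bin ((distance between each of cap0, cap1, cap2 and scoop_in below 0.06 m or distance between each of cap0, cap1, cap3 and scoop_in below 0.06 m or distance between each of cap0, cap1, cap4 and scoop_in below 0.06 m or distance between each of cap0, cap1, cap5 and scoop_in below 0.06 m or distance between each of cap0, cap2, cap3 and scoop_in below 0.06 m or distance between each of cap0, cap2, cap4 and scoop_in below 0.06 m or distance between each of cap0, cap2, cap5 and scoop_in below 0.06 m or distance between each of cap0, cap3, cap4 and scoop_in below 0.06 m or distance between each of cap0, cap3, cap5 and scoop_in below 0.06 m or distance between each of cap0, cap4, cap5 and scoop_in below 0.06 m or distance between each of cap1, cap2, cap3 and scoop_in below 0.06 m or distance between each of cap1, cap2, cap4 and scoop_in below 0.06 m or distance between each of cap1, cap2, cap5 and scoop_in below 0.06 m or distance between each of cap1, cap3, cap4 and scoop_in below 0.06 m or distance between each of cap1, cap3, cap5 and scoop_in below 0.06 m or distance between each of cap1, cap4, cap5 and scoop_in below 0.06 m or distance between each of cap2, cap3, cap4 and scoop_in below 0.06 m or distance between each of cap2, cap3, cap5 and scoop_in below 0.06 m or distance between each of cap2, cap4, cap5 and scoop_in below 0.06 m or distance between each of cap3, cap4, cap5 and scoop_in below 0.06 m) and distance between the grasp point and handle_root below 0.06 m and height (world z) of scoop above 0.09 m and contact force between scoop and bin below 0.1 N), for 0.2 s.
At the end, for the whole second after the job is handed in: At least three caps in the hopper, all others in hopper or bin (centre between the walls, at most 70 mm up in the hopper, 75 in the bin), at rest; scoop at rest within 0.12 rad of flat, the centre of its bowl floor over the mat and at most 12 mm above the bench, not touched by the fingers (all of step 2 and (horizontal distance between each of cap0, cap1, cap2 and hopper below 0.11 m or horizontal distance between each of cap0, cap1, cap3 and hopper below 0.11 m or horizontal distance between each of cap0, cap1, cap4 and hopper below 0.11 m or horizontal distance between each of cap0, cap1, cap5 and hopper below 0.11 m or horizontal distance between each of cap0, cap2, cap3 and hopper below 0.11 m or horizontal distance between each of cap0, cap2, cap4 and hopper below 0.11 m or horizontal distance between each of cap0, cap2, cap5 and hopper below 0.11 m or horizontal distance between each of cap0, cap3, cap4 and hopper below 0.11 m or horizontal distance between each of cap0, cap3, cap5 and hopper below 0.11 m or horizontal distance between each of cap0, cap4, cap5 and hopper below 0.11 m or horizontal distance between each of cap1, cap2, cap3 and hopper below 0.11 m or horizontal distance between each of cap1, cap2, cap4 and hopper below 0.11 m or horizontal distance between each of cap1, cap2, cap5 and hopper below 0.11 m or horizontal distance between each of cap1, cap3, cap4 and hopper below 0.11 m or horizontal distance between each of cap1, cap3, cap5 and hopper below 0.11 m or horizontal distance between each of cap1, cap4, cap5 and hopper below 0.11 m or horizontal distance between each of cap2, cap3, cap4 and hopper below 0.11 m or horizontal distance between each of cap2, cap3, cap5 and hopper below 0.11 m or horizontal distance between each of cap2, cap4, cap5 and hopper below 0.11 m or horizontal distance between each of cap3, cap4, cap5 and hopper below 0.11 m) and ((x of cap0 in the frame of hopper between -0.077 and 0.077 m and y of cap0 in the frame of hopper between -0.077 and 0.077 m and z of cap0 in the frame of hopper between 0 and 0.07 m) or (x of cap0 in the frame of bin between -0.128 and 0.128 m and y of cap0 in the frame of bin between -0.053 and 0.053 m and z of cap0 in the frame of bin between 0 and 0.075 m)) and ((x of cap1 in the frame of hopper between -0.077 and 0.077 m and y of cap1 in the frame of hopper between -0.077 and 0.077 m and z of cap1 in the frame of hopper between 0 and 0.07 m) or (x of cap1 in the frame of bin between -0.128 and 0.128 m and y of cap1 in the frame of bin between -0.053 and 0.053 m and z of cap1 in the frame of bin between 0 and 0.075 m)) and ((x of cap2 in the frame of hopper between -0.077 and 0.077 m and y of cap2 in the frame of hopper between -0.077 and 0.077 m and z of cap2 in the frame of hopper between 0 and 0.07 m) or (x of cap2 in the frame of bin between -0.128 and 0.128 m and y of cap2 in the frame of bin between -0.053 and 0.053 m and z of cap2 in the frame of bin between 0 and 0.075 m)) and ((x of cap3 in the frame of hopper between -0.077 and 0.077 m and y of cap3 in the frame of hopper between -0.077 and 0.077 m and z of cap3 in the frame of hopper between 0 and 0.07 m) or (x of cap3 in the frame of bin between -0.128 and 0.128 m and y of cap3 in the frame of bin between -0.053 and 0.053 m and z of cap3 in the frame of bin between 0 and 0.075 m)) and ((x of cap4 in the frame of hopper between -0.077 and 0.077 m and y of cap4 in the frame of hopper between -0.077 and 0.077 m and z of cap4 in the frame of hopper between 0 and 0.07 m) or (x of cap4 in the frame of bin between -0.128 and 0.128 m and y of cap4 in the frame of bin between -0.053 and 0.053 m and z of cap4 in the frame of bin between 0 and 0.075 m)) and ((x of cap5 in the frame of hopper between -0.077 and 0.077 m and y of cap5 in the frame of hopper between -0.077 and 0.077 m and z of cap5 in the frame of hopper between 0 and 0.07 m) or (x of cap5 in the frame of bin between -0.128 and 0.128 m and y of cap5 in the frame of bin between -0.053 and 0.053 m and z of cap5 in the frame of bin between 0 and 0.075 m)) and linear speed of each of cap0, cap1, cap2, cap3, cap4, cap5 below 0.05 m/s).
It fails at once if the fingers press on a cap (over 1 N) (contact force between the fingers and cap0 above 1 N or contact force between the fingers and cap1 above 1 N or contact force between the fingers and cap2 above 1 N or contact force between the fingers and cap3 above 1 N or contact force between the fingers and cap4 above 1 N or contact force between the fingers and cap5 above 1 N).
It fails at once if a bystander (bottle, screwdriver, lamp ring) is moved more than 30 mm (distance of any of bottle_a, bottle_b, driver, lightring from where it was at the start of the episode above 0.03 m).
It also fails if it takes over 72 s, if anything falls off the work surface, if the arm or the gripper's body presses on something with over 40 N, if the wrist force passes 120 N, or if a joint passes its speed limit or range.

## Working session

There is one attempt and no reset: what is moved stays moved. The work goes in short steps, Python scripts to look and compute and a tool call to move; the robot and the scene stay as the last step left them, time stands still between calls to the robot, and variables do not carry over. Pictures are saved under pics/ and viewed, at most 10 in all, crops included, and the job is handed in when it is done.

Besides the shell and the picture viewer there is one more tool, called after "Request:" as name(argument=value, ...) on one line, values as JSON. move_arm: Moves the arm, as the interface text tells. Its arguments: {"type":"object","properties":{"deltas":{"type":"string"},"grip_force":{"type":"number"}},"required":["deltas"]}

```bash
mkdir -p pics; cat > h.py <<'E'
import numpy as np, cv2
from plant import ctrl
def ray(c,px):
    K=c["intrinsics"]; d=(np.array(px,float)-[K[0,2],K[1,2]])/[K[0,0],K[1,1]]
    u=d.copy()
    for _ in range(10): u=d/(1+c["k1"]*(u@u))
    return np.r_[u,1]
def pt(c,px,z=None):
    """world point by depth, or by intersecting plane z (mm)"""
    T=c["world_from_camera"]; r=ray(c,px)
    if z is None:
        x,y=[int(round(v)) for v in px]; return (T@np.r_[r*c["z_map"][y,x],1])[:3]
    w=T[:3,:3]@r; return T[:3,3]+w*(z-T[2,3])/w[2]
def cloud(c):
    v,u=np.mgrid[0:384,0:512]; K=c["intrinsics"]
    d=np.stack([(u-K[0,2])/K[0,0],(v-K[1,2])/K[1,1]],-1); s=d.copy()
    for _ in range(10): s=d/(1+c["k1"]*(s**2).sum(-1,keepdims=True))
    P=np.dstack([s,np.ones(u.shape)])*c["z_map"][...,None]
    return P@c["world_from_camera"][:3,:3].T+c["world_from_camera"][:3,3]
E
python3 - <<'E'
from h import *
for n in("scene","top"):
    c=ctrl.camera(n); cv2.imwrite(f"pics/{n}0.png",c["color"])
    print(n,c["world_from_camera"][:3,3].round())
    for q in("scoop","handle_end","handle_root","rack","mat","bin","hopper","cap0","bottle_a","driver","lightring"):
        for r in ctrl.landmark_of(c,q)[:7 if q=="cap0" else 3]:
            if r["score"]>.25: print(q,round(r["score"],2),np.round(r["location"]),pt(c,r["location"]).round())
print({k:np.round(v,3) for k,v in ctrl.get_obs().items()})
E
```

```text
scene [1499. -346.  956.]
scoop 0.7 [155. 219.] [ 510. -391.   80.]
scoop 0.57 [122. 202.] [ 349. -498.   45.]
handle_end 0.87 [ 82. 190.] [ 253. -633.   51.]
handle_end 0.69 [158. 172.] [ 446. -356.  218.]
handle_root 0.84 [110. 200.] [ 348. -536.   62.]
handle_root 0.72 [154. 206.] [ 470. -389.  103.]
handle_root 0.33 [246. 286.] [ 801. -161.   18.]
rack 0.76 [158. 237.] [ 567. -391.   53.]
rack 0.43 [374. 203.] [563. 386.  21.]
mat 0.85 [233. 230.] [ 545. -143.   -2.]
bin 0.58 [357. 206.] [593. 296.  55.]
hopper 0.74 [305. 233.] [628.  92.   4.]
cap0 0.62 [356. 201.] [529. 333.  17.]
cap0 0.51 [374. 204.] [563. 384.  18.]
cap0 0.5 [367. 198.] [531. 374.  26.]
cap0 0.42 [365. 204.] [563. 350.  24.]
bottle_a 0.84 [190. 268.] [ 690. -309.   19.]
bottle_a 0.7 [293. 274.] [808. -20.  37.]
driver 0.59 [248. 287.] [ 800. -156.   13.]
driver 0.32 [157. 239.] [ 547. -396.   27.]
driver 0.27 [189. 201.] [ 374. -265.   17.]
lightring 0.54 [189. 203.] [ 385. -267.   20.]
top [ 421.  -44. 1504.]
scoop 0.73 [361. 218.] [ 514. -388.   69.]
handle_end 0.9 [362. 245.] [ 431. -356.  214.]
handle_en
[... 720 characters left out ...]
 130.] [770.  -4.  68.]
bottle_a 0.55 [331. 170.] [ 654. -296.   69.]
driver 0.72 [283. 133.] [ 421.  -44. 1504.]
driver 0.62 [136. 194.] [564. 296.  51.]
lightring 0.57 [313. 272.] [ 344. -257.   -1.]
{'t': np.float64(1.2), 'joints': array([1.128, 0.104, 0.097, 1.564, 0.   , 1.353]), 'qd': array([-0.002, -0.001, -0.001, -0.   , -0.001,  0.001]), 'effort': array([ 2.0000e-03, -5.5676e+01,  5.0377e+01,  1.0000e-03, -0.0000e+00,
        0.0000e+00]), 'tool_pos': array([133.751, 584.934, 239.336]), 'ee_rot': array([0.112, 0.994, 0.   , 0.   ]), 'force': array([ 0.717, -0.09 , -0.893]), 'torque': array([-0.019, -0.025,  0.025]), 'grip_force': np.float64(0.0), 'gripper_width': np.float64(85.408)}
```

```bash
python3 -c "
import cv2,numpy as np
a=cv2.imread('pics/scene0.png');b=cv2.imread('pics/top0.png')
cv2.imwrite('pics/both0.png',cv2.resize(np.vstack([a,b]),(448,600)) if 0 else cv2.resize(np.hstack([a,b]),(800,300)))"
```

```text
(no output)
```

View pics/top0.png

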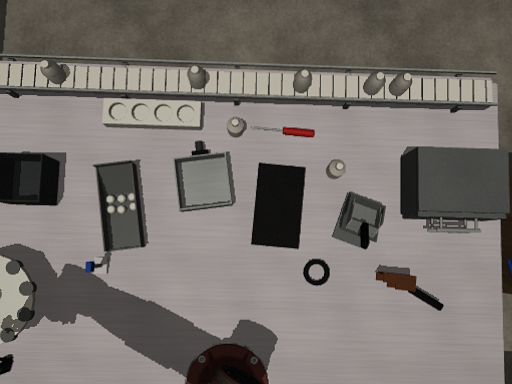

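View pics/scene0.png

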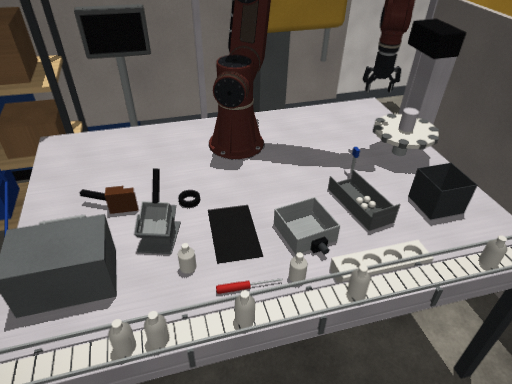

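```bash
python3 - <<'E'
from h import *
cs={n:ctrl.camera(n) for n in("top","scene")}
cl={n:cloud(c) for n,c in cs.items()}
P=np.vstack([cl[n].reshape(-1,3)[c["z_map"].ravel()>0] for n,c in cs.items()])
def reg(name,x,y,z,Q=P):
    m=(Q[:,0]>x[0])&(Q[:,0]<x[1])&(Q[:,1]>y[0])&(Q[:,1]<y[1])&(Q[:,2]>z[0])&(Q[:,2]<z[1])
    q=Q[m]; r=cv2.minAreaRect(q[:,:2].astype(np.float32)); print(name,len(q),np.round(r[0],1),np.round(r[1],1),round(r[2],1),q[:,2].max().round()); return q
for n in cs:
    Q=cl[n].reshape(-1,3)[cs[n]["z_map"].ravel()>0]
    print(n)
    reg("hopper",(500,720),(0,190),(55,76),Q)
    b=reg("binwalls",(360,720),(230,450),(50,95),Q)
    t=reg("bintall",(360,720),(230,450),(72,95),Q)
    reg("bin low",(360,720),(230,450),(12,95),Q)
    reg("rack+scoop",(400,640),(-480,-290),(15,230),Q)
    reg("handle",(380,640),(-480,-290),(135,240),Q)
    C=cs[n]["color"].astype(int)
    g=reg("mat",(420,680),(-240,-50),(-6,12),cl[n][(C.max(2)<40)&(cs[n]["z_map"]>0)])
    h=Q[(Q[:,0]>380)&(Q[:,0]<640)&(Q[:,1]>-480)&(Q[:,1]<-290)&(Q[:,2]>135)]
    for z in range(130,240,15):
        s=h[(h[:,2]>=z)&(h[:,2]<z+15)]
        if len(s): print(z,len(s),s.mean(0).round(1),s.min(0).round(),s.max(0).round())
# crops
c=cs["scene"]["color"][140:260,110:210]; d=cs["top"]["color"][185:255,325:445]
cv2.imwrite("pics/crop.png",np.hstack([cv2.resize(c,(400,480),interpolation=2),cv2.resize(d,(400,233),interpolation=2) if 0 else cv2.copyMakeBorder(cv2.resize(d,(400,233),interpolation=2),0,247,0,0,0)]))
E
```

```text
top
hopper 375 [613.2  94.6] [161.9 160.9] 8.9 76.0
binwalls 584 [528.8 343.9] [263.8 112.5] 9.1 92.0
bintall 81 [655.2 364.4] [  6.2 110.3] 8.0 92.0
bin low 2122 [513.4 323.8] [305.4 188.8] 0.4 92.0
rack+scoop 1548 [ 496.3 -383.9] [113.6 158.5] 71.4 228.0
handle 245 [ 458.7 -373.2] [84.2 80.5] 74.3 232.0
mat 3713 [ 549.9 -141.4] [147.1 257.4] 86.4 12.0
130 48 [ 489.9 -383.5  138.3] [ 475. -424.  135.] [ 507. -343.  144.]
145 31 [ 487.6 -377.8  152.5] [ 473. -390.  145.] [ 496. -367.  159.]
160 25 [ 477.  -374.7  168.7] [ 464. -384.  160.] [ 484. -364.  174.]
175 26 [ 467.6 -369.9  183.4] [ 452. -381.  176.] [ 478. -360.  190.]
190 27 [ 458.2 -367.3  196.9] [ 444. -378.  191.] [ 466. -356.  205.]
205 47 [ 440.6 -362.2  213.9] [ 420. -374.  205.] [ 458. -352.  220.]
220 41 [ 436.1 -362.3  225.4] [ 422. -370.  220.] [ 446. -352.  232.]
scene
hopper 573 [616.1  94. ] [167.4 163.3] 8.1 75.0
binwalls 512 [515.9 345. ] [305.7 137.8] 3.1 95.0
bintall 97 [528.  401.2] [102.6 322. ] 74.2 95.0
bin low 1654 [516.7 347.5] [304.1 141.6] 4.8 95.0
rack+scoop 1651 [ 500.7 -383. ] [111.8 156.1] 71.9 229.0
handle 266 [ 463.7 -370.6] [85.  77.9] 71.2 229.0
mat 2228 [ 553.6 -142.4] [148.  259.2] 86.2 10.0
130 44 [ 493.8 -383.2  138.8] [ 472. -422.  135.] [ 514. -342.  144.]
145 43 [ 489.1 -376.7  152.7] [ 465. -389.  145.] [ 500. -363.  160.]
160 40 [ 478.7 -372.9  167.5] [ 457. -383.  160.] [ 491. -361.  175.]
175 39 [ 470.4 -370.4  183. ] [ 457. -380.  175.] [ 480. -358.  190.]
190 37 [ 460.1 -367.1  196.7] [ 447. -377.  190.] [ 471. -356.  204.]
205 43 [ 450.2 -363.9  212.1] [ 425. -374.  205.] [ 462. -353.  220.]
220 20 [ 444.5 -362.6  224.4] [ 437. -371.  221.] [ 451. -352.  229.]
```

View pics/crop.png

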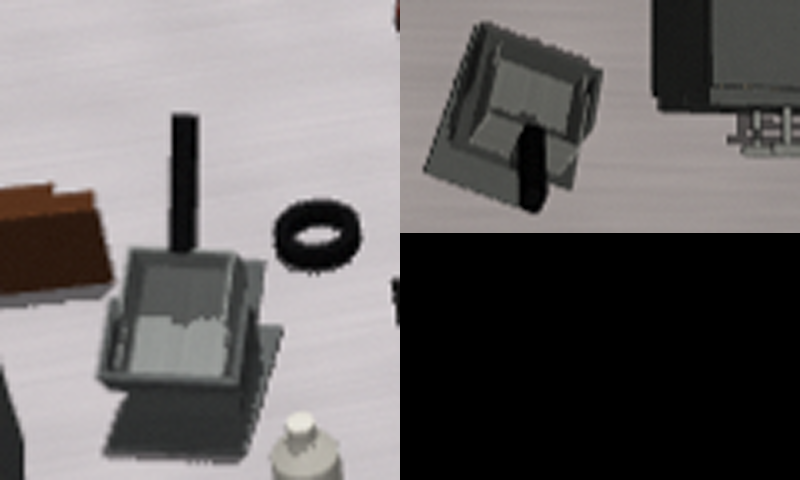

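Candidates for the scoop are the grey one in the rack (scene 155,219; top 361,220) and the brown look-alike (scene 115,200; top 410,285). I take the grey one. The crop confirms it: a grey bowl nose-down in the rack, with its black handle rising to scene (156,172).

```bash
cat >> h.py <<'E'
from scipy.spatial.transform import Rotation as Ro
def go(targets, nosedeg=None):
    """print deltas in tool axes (m) from the present pose to each world TCP target, turn so tool -x follows nosedeg"""
    o=ctrl.get_obs(); R=Ro.from_quat(o["ee_rot"]).as_matrix(); p=np.array(o["tool_pos"])
    yaw=np.degrees(np.arctan2(-R[1,0],-R[0,0]))
    print("t",round(float(o["t"]),2),"tcp",p.round(1),"nose-yaw",round(yaw,2),"w",round(float(o["gripper_width"]),1),"F",np.round(o["force"],1),"grip",round(float(o["grip_force"]),1))
    turn=0 if nosedeg is None else -((nosedeg-yaw+180)%360-180)
    for t in targets: print(t,"->",(R.T@(np.array(t)-p)/1000).round(4),"turn",round(turn,2))
E
python3 -c "
from h import *
go([(520,120,300),(440,-362,300),(440,-362,200)],-18.5)"
```

```text
t 1.3 tcp [133.7 584.9 239.3] nose-yaw -12.88 w 85.3 F [-0.8 -0.5  0. ] grip 0.0
(520, 120, 300) -> [-0.4802 -0.3671 -0.0607] turn 5.62
(440, -362, 300) -> [-0.5097 -0.8548 -0.0608] turn 5.62
(440, -362, 200) -> [-0.5097 -0.8548  0.0392] turn 5.62
```

Request:
move_arm(deltas="-0.48 -0.367 -0.061 5.6 1;-0.48 -0.367 -0.061 5.6 1;-0.48 -0.367 -0.061 5.6 1;-0.48 -0.367 -0.061 5.6 1;-0.48 -0.367 -0.061 5.6 1;-0.48 -0.367 -0.061 5.6 1;-0.48 -0.367 -0.061 5.6 1;-0.48 -0.367 -0.061 5.6 1", grip_force=60)

```text
t: 2.1
tool_pos: [389.0, 277.1, 280.0]
ee_rot: [0.16, 0.987, 0.0, 0.0]
force: [1.0, 1.0, -0.3]
gripper_width: 85.3
grip_force: 0.0
```

```bash
python3 -c "
from h import *
go([(520,120,300),(440,-362,300),(440,-362,200)],-18.5)"
```

```text
t 2.1 tcp [389.  277.1 280. ] nose-yaw -18.47 w 85.3 F [ 1.   1.  -0.3] grip 0.0
(520, 120, 300) -> [-0.174  -0.1075 -0.02  ] turn 0.03
(440, -362, 300) -> [-0.2509 -0.59   -0.0202] turn 0.03
(440, -362, 200) -> [-0.2508 -0.5901  0.0798] turn 0.03
```

Request:
move_arm(deltas="-0.174 -0.108 -0.02 0 1;-0.174 -0.108 -0.02 0 1;-0.251 -0.59 -0.02 0 1;-0.251 -0.59 -0.02 0 1;-0.251 -0.59 -0.02 0 1;-0.251 -0.59 -0.02 0 1;-0.251 -0.59 -0.02 0 1;-0.251 -0.59 -0.02 0 1")

```text
t: 2.9
tool_pos: [444.5, -99.7, 295.0]
ee_rot: [0.161, 0.987, -0.0, 0.0]
force: [0.4, -0.4, 0.9]
gripper_width: 85.6
grip_force: 0.0
```

```bash
python3 -c "
from h import *
go([(440,-362,300),(440,-362,200)],-18.5)"
```

```text
t 2.9 tcp [444.5 -99.7 295. ] nose-yaw -18.48 w 85.6 F [ 0.4 -0.4  0.9] grip 0.0
(440, -362, 300) -> [-0.0789 -0.2502 -0.0049] turn 0.02
(440, -362, 200) -> [-0.0788 -0.2502  0.0951] turn 0.02
```

Request:
move_arm(deltas="-0.079 -0.25 -0.005 0 1;-0.079 -0.25 -0.005 0 1;-0.079 -0.25 -0.005 0 1;-0.079 -0.25 -0.005 0 1;-0.079 -0.25 -0.005 0 1;-0.079 -0.25 -0.005 0 1;-0.079 -0.25 -0.005 0 1;-0.079 -0.25 -0.005 0 1")

```text
t: 3.7
tool_pos: [440.7, -359.0, 299.7]
ee_rot: [0.161, 0.987, 0.0, -0.0]
force: [-1.0, -0.2, 0.1]
gripper_width: 85.7
grip_force: 0.0
```

```bash
python3 - <<'E'
from h import *
go([(440,-362,200)],-18.5)
c=ctrl.camera("scene"); cv2.imwrite("pics/s1.png",cv2.resize(c["color"][90:260,70:250],(720,600)))
E
```

```text
t 3.7 tcp [ 440.7 -359.   299.7] nose-yaw -18.48 w 85.7 F [-1.  -0.2  0.1] grip 0.0
(440, -362, 200) -> [-0.0003 -0.0031  0.0997] turn 0.02
```

View pics/s1.png

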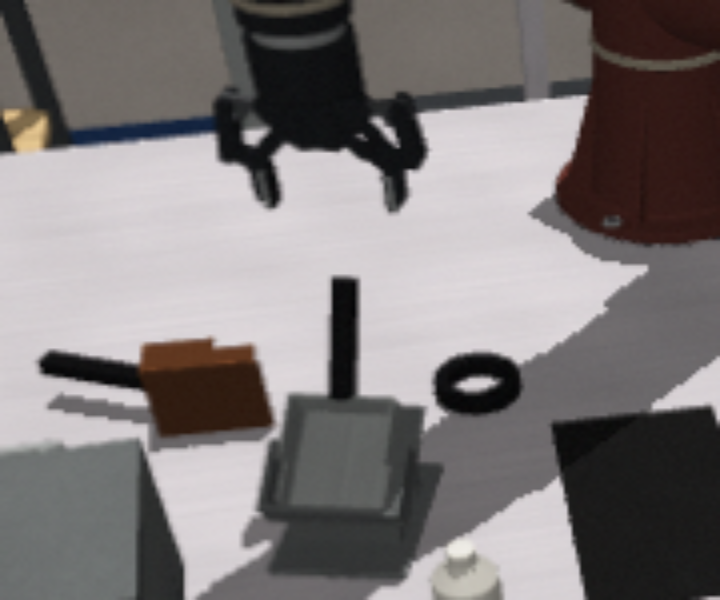

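The open fingers straddle the handle end (crop 344,280) well centred, so I descend and grip.

Request:
move_arm(deltas="0 -0.003 0.05 0 1;0 -0.003 0.098 0 1;0 -0.003 0.098 0 1;0 -0.003 0.098 0 0;0 -0.003 0.098 0 0;0 -0.003 0.098 0 0;0 -0.003 0.098 0 0;0 -0.003 0.098 0 0")

```text
t: 4.55
tool_pos: [440.1, -363.5, 203.3]
ee_rot: [0.161, 0.987, -0.001, 0.001]
force: [-0.7, -1.9, 4.3]
gripper_width: 17.0
grip_force: 58.7
```

```bash
python3 -c "
from h import *
go([(440,-362,300)],-18.5)"
```

```text
t 4.55 tcp [ 440.1 -363.5  203.3] nose-yaw -18.49 w 17.0 F [-0.7 -1.9  4.3] grip 58.7
(440, -362, 300) -> [ 0.0004  0.0012 -0.0967] turn 0.01
```

Request:
move_arm(deltas="0 0 -0.03 0 0;0 0 -0.06 0 0;0 0 -0.1 0 0;0 0 -0.14 0 0;0 0 -0.14 0 0;0 0 -0.14 0 0")

```text
t: 5.15
tool_pos: [440.0, -363.1, 342.3]
ee_rot: [0.161, 0.987, -0.0, 0.001]
force: [0.1, -0.2, -2.8]
gripper_width: 17.2
grip_force: 58.9
```

```bash
cat >> h.py <<'E'
def scoopline(c,tag=""):
    """reported scoop points with depth"""
    for q in("scoop","handle_root","handle_end"):
        for r in ctrl.landmark_of(c,q)[:2]:
            if r["score"]>.3: print(tag,q,round(r["score"],2),np.round(r["location"]),pt(c,r["location"]).round())
E
python3 - <<'E'
from h import *
go([(440,-362,300)],-18.5)
c=ctrl.camera("scene"); cv2.imwrite("pics/s2.png",cv2.resize(c["color"][90:260,70:250],(720,600))); scoopline(c)
c=ctrl.camera("top"); scoopline(c,"top")
E
```

```text
t 5.15 tcp [ 440.  -363.1  342.3] nose-yaw -18.49 w 17.2 F [ 0.1 -0.2 -2.8] grip 58.9
(440, -362, 300) -> [0.0004 0.0011 0.0423] turn 0.01
 scoop 0.87 [148. 188.] [ 514. -392.  213.]
 scoop 0.77 [124. 203.] [ 354. -490.   41.]
 handle_root 0.76 [110. 198.] [ 346. -534.   68.]
 handle_root 0.65 [150. 169.] [ 488. -377.  261.]
 handle_end 0.92 [152. 132.] [ 453. -352.  365.]
 handle_end 0.79 [ 82. 190.] [ 255. -633.   49.]
top scoop 0.73 [372. 216.] [ 509. -382.  216.]
top handle_end 0.55 [440. 309.] [ 247. -629.   55.]
```

View pics/s2.png

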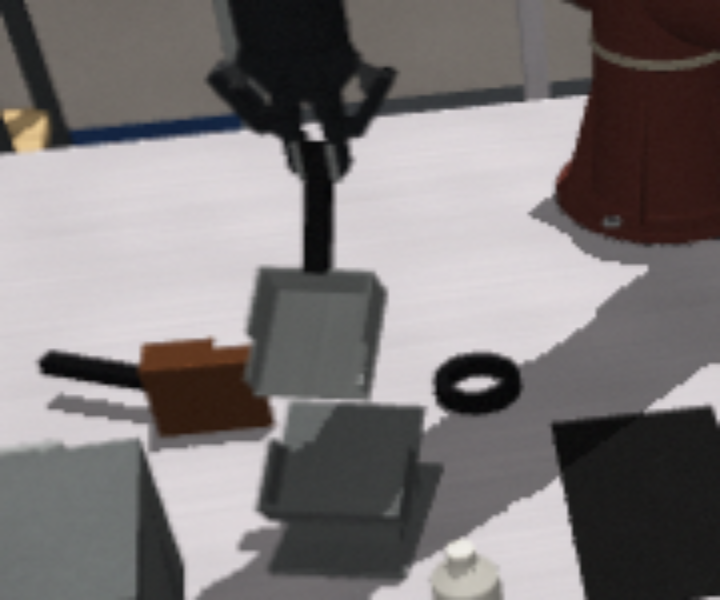

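```bash
python3 -c "
from h import *
go([(482,-137,220),(482,-137,165)],-4)"
```

```text
t 5.55 tcp [ 439.5 -362.4  340.9] nose-yaw -18.48 w 17.0 F [ 0.  -0.4 -1.6] grip 58.9
(482, -137, 220) -> [0.0311 0.2272 0.1211] turn -14.48
(482, -137, 165) -> [0.031  0.2271 0.1761] turn -14.48
```

Request:
move_arm(deltas="0.031 0.227 0.06 -14.5 0;0.031 0.227 0.06 -14.5 0;0.031 0.227 0.06 -14.5 0;0.031 0.227 0.06 -14.5 0;0.031 0.227 0.06 -14.5 0;0.031 0.227 0.121 -14.5 0;0.031 0.227 0.121 -14.5 0;0.031 0.227 0.121 -14.5 0")

```text
t: 6.35
tool_pos: [481.0, -137.1, 218.9]
ee_rot: [0.035, 0.999, 0.001, -0.002]
force: [-0.1, 0.1, -1.1]
gripper_width: 16.8
grip_force: 59.3
```

```bash
python3 - <<'E'
from h import *
go([(482,-137,160),(417,-132.5,72)],-4)
for n in("scene","top"): scoopline(ctrl.camera(n),n)
E
```

```text
t 6.35 tcp [ 481.  -137.1  218.9] nose-yaw -3.99 w 16.8 F [-0.1  0.1 -1.1] grip 59.3
(482, -137, 160) -> [-0.0012  0.      0.0589] turn 0.01
(417, -132.5, 72) -> [ 0.0637 -0.0002  0.1472] turn 0.01
scene scoop 0.97 [122. 203.] [ 353. -499.   41.]
scene scoop 0.71 [233. 213.] [ 557. -143.   88.]
scene handle_root 0.76 [233. 197.] [ 529. -135.  133.]
scene handle_root 0.73 [109. 198.] [ 346. -535.   69.]
scene handle_end 0.71 [ 81. 194.] [ 268. -636.   43.]
top scoop 0.87 [394. 274.] [ 349. -480.   89.]
top scoop 0.47 [281. 201.] [ 496. -100.  707.]
top handle_root 0.83 [410. 289.] [ 308. -527.   88.]
top handle_root 0.46 [283. 205.] [ 489. -103.  709.]
top handle_end 0.56 [437. 308.] [ 250. -622.   51.]
```

Request:
move_arm(deltas="0 0 0.04 0 0;0 0 0.06 0 0;0.011 0 0.072 0 0;0.02 0 0.082 0 0;0.03 0 0.093 0 0;0.039 0 0.103 0 0;0.047 0 0.113 0 0;0.053 0 0.123 0 0", grip_force=40)

```text
t: 7.55
tool_pos: [429.6, -134.5, 98.7]
ee_rot: [0.035, 0.999, -0.001, 0.001]
force: [-3.6, -0.2, 4.9]
gripper_width: 16.8
grip_force: 60.0
```

```bash
python3 - <<'E'
from h import *
go([(417,-132.5,72)],-4)
for n in("scene",):
    c=ctrl.camera(n); scoopline(c,n); cv2.imwrite("pics/s3.png",cv2.resize(c["color"][130:270,150:320],(720,593)))
E
```

```text
t 7.55 tcp [ 429.6 -134.5   98.7] nose-yaw -4.0 w 16.8 F [-3.6 -0.2  4.9] grip 60.0
(417, -132.5, 72) -> [0.0128 0.0011 0.0267] turn -0.0
scene scoop 0.87 [122. 202.] [ 353. -496.   43.]
scene scoop 0.56 [232. 230.] [ 554. -145.   11.]
scene handle_root 0.83 [109. 200.] [ 350. -538.   61.]
scene handle_root 0.63 [233. 214.] [ 511. -134.   43.]
scene handle_end 0.82 [228. 182.] [ 428. -130.  121.]
scene handle_end 0.8 [ 82. 191.] [ 262. -630.   51.]
```

View pics/s3.png

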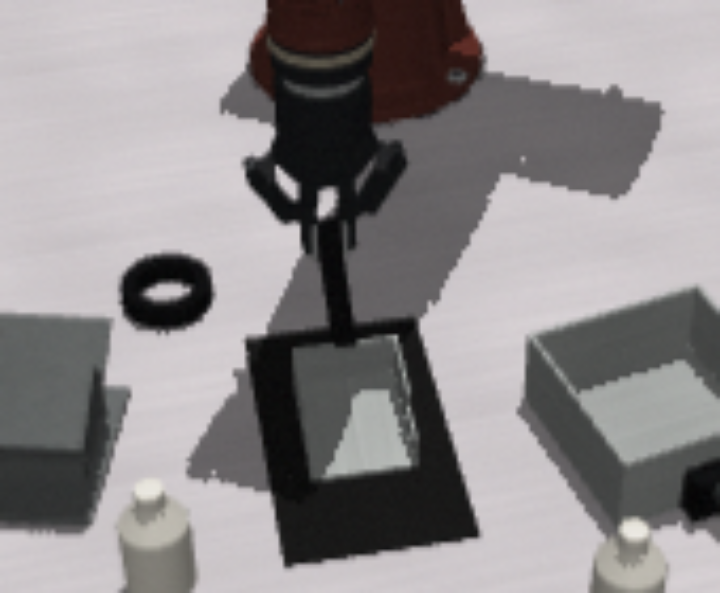

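The picture shows the scoop at crop (355,410), nose down on the mat and pivoting in the grip as it should. I finish the arc and let go.

Request:
move_arm(deltas="0.007 0.001 0.012 0 0;0.012 0.001 0.022 0 0;0.013 0.001 0.026 0 0;0.013 0.001 0.026 0 0;0.013 0.001 0.026 0 0.4;0.013 0.001 0.026 0 1;0.013 0.001 0.026 0 1;0.013 0.001 0.026 0 1")

```text
t: 8.55
tool_pos: [416.4, -131.8, 71.5]
ee_rot: [0.035, 0.999, 0.0, -0.0]
force: [-0.6, 0.3, -0.1]
gripper_width: 74.3
grip_force: 0.0
```

```bash
python3 - <<'E'
from h import *
go([(417,-132.5,72)],-4)
for n in("scene","top"):
    c=ctrl.camera(n); scoopline(c,n)
    Q=cloud(c).reshape(-1,3)[c["z_map"].ravel()>0]
    m=(abs(Q[:,0]-540)<90)&(abs(Q[:,1]+142)<65)
    for lo,hi in((22,38),(40,56)):
        q=Q[m&(Q[:,2]>lo)&(Q[:,2]<hi)]; r=cv2.minAreaRect(q[:,:2].astype(np.float32)); print(lo,len(q),np.round(r[0]),np.round(r[1]),round(r[2],1),q[:,2].max())
E
```

```text
t 8.55 tcp [ 416.4 -131.8   71.5] nose-yaw -3.97 w 74.3 F [-0.6  0.3 -0.1] grip 0.0
(417, -132.5, 72) -> [-0.0006 -0.0007 -0.0005] turn 0.03
scene scoop 0.97 [234. 232.] [ 560. -140.    5.]
scene scoop 0.96 [122. 202.] [ 349. -497.   45.]
scene handle_root 0.92 [231. 212.] [ 512. -140.   54.]
scene handle_root 0.71 [234. 232.] [ 560. -141.    5.]
scene handle_end 0.97 [ 83. 191.] [ 262. -628.   52.]
scene handle_end 0.74 [360. 204.] [552. 334.  21.]
22 122 [ 552. -142.] [ 86. 101.] 86.6 37.73411014319811
40 101 [ 519. -138.] [88. 92.] 83.1 55.97106228225937
top scoop 0.71 [393. 274.] [ 349. -480.   80.]
top scoop 0.68 [275. 204.] [ 550. -132.   11.]
top handle_root 0.98 [278. 219.] [ 476. -108.  518.]
top handle_root 0.72 [411. 289.] [ 308. -533.   85.]
top handle_end 0.56 [439. 308.] [ 249. -629.   52.]
22 42 [ 549. -142.] [86. 94.] 86.0 37.762611764812846
40 61 [ 528. -140.] [87. 64.] 85.1 55.812429836964384
```

```bash
python3 -c "
from h import *
go([(474,-136.8,45)],-3.6)"
```

```text
t 8.95 tcp [ 416.5 -131.9   71.6] nose-yaw -3.98 w 85.3 F [ 0.  -0.7  0.2] grip 0.0
(474, -136.8, 45) -> [-0.0577 -0.0009  0.0266] turn -0.38
```

Request:
move_arm(deltas="0 0 0 0 1;-0.03 0 0.012 0 1;-0.058 -0.001 0.026 -0.4 1;-0.058 -0.001 0.026 -0.4 1;-0.058 -0.001 0.026 -0.4 0;-0.058 -0.001 0.026 -0.4 0;-0.058 -0.001 0.026 -0.4 0;-0.058 -0.001 0.026 -0.4 0", grip_force=80)

```text
t: 9.75
tool_pos: [474.3, -137.2, 46.4]
ee_rot: [0.031, 1.0, -0.0, 0.001]
force: [0.4, 0.2, 0.6]
gripper_width: 28.3
grip_force: 0.0
```

```bash
python3 -c "
from h import *
go([(474,-137,45)],-4)"
```

```text
t 9.75 tcp [ 474.3 -137.2   46.4] nose-yaw -3.6 w 28.3 F [0.4 0.2 0.6] grip 0.0
(474, -137, 45) -> [0.0003 0.0002 0.0014] turn 0.4
```

Request:
move_arm(deltas="0 0 0 0 0;0 0 0 0 0;0 0 0 0 0;0 0 -0.03 0 0;0 0 -0.08 0 0;0 0 -0.12 0 0;0 0 -0.12 0 0;0 0 -0.12 0 0")

```text
t: 10.55
tool_pos: [474.6, -137.2, 166.1]
ee_rot: [0.031, 1.0, -0.0, 0.001]
force: [-0.8, -0.1, -2.3]
gripper_width: 17.1
grip_force: 78.6
```

```bash
python3 - <<'E'
from h import *
go([(474,-137,45)],-4)
for n in("scene","top"):
    c=ctrl.camera(n); scoopline(c,n)
    Q=cloud(c).reshape(-1,3)[c["z_map"].ravel()>0]
    q=Q[(abs(Q[:,0]-560)<50)&(abs(Q[:,1]+142)<30)&(Q[:,2]>80)&(Q[:,2]<200)]
    print(n,len(q)); 
    if len(q)>20: A=np.linalg.lstsq(np.c_[q[:,:2]-[552,-142],np.ones(len(q))],q[:,2],rcond=None)[0]; print("slope",A)
# bin from top
C=ctrl.camera("top")
Q=cloud(C).reshape(-1,3)[C["z_map"].ravel()>0]
for r in ctrl.landmark_of(C,"cap0")[:8]: print("cap",round(r["score"],2),np.round(r["location"]),pt(C,r["location"],25).round())
cv2.imwrite("pics/binhop.png",cv2.resize(C["color"][140:260,80:245],(792,576)))
E
```

```text
t 10.55 tcp [ 474.6 -137.2  166.1] nose-yaw -3.59 w 17.1 F [-0.8 -0.1 -2.3] grip 78.6
(474, -137, 45) -> [0.0008 0.0003 0.1211] turn 0.41
scene scoop 0.84 [125. 200.] [ 354. -486.   53.]
scene scoop 0.78 [232. 204.] [ 552. -143.  125.]
scene handle_root 0.86 [106. 200.] [ 344. -548.   60.]
scene handle_root 0.64 [230. 186.] [ 505. -140.  164.]
scene handle_end 0.73 [235. 205.] [ 559. -136.  125.]
scene handle_end 0.65 [227. 158.] [ 487. -143.  260.]
scene 392
slope [-1.02740519e-01  6.08136215e-02  1.26859531e+02]
top scoop 0.85 [391. 274.] [ 348. -474.   88.]
top scoop 0.69 [279. 203.] [ 498. -102.  651.]
top handle_root 0.75 [279. 215.] [ 476. -102.  650.]
top handle_root 0.7 [413. 290.] [ 305. -541.   82.]
top handle_end 0.68 [441. 307.] [ 251. -635.   47.]
top 122
slope [-1.27353142e-02 -2.43761720e-02  1.21822347e+02]
cap 0.62 [132. 206.] [530. 310.  25.]
cap 0.6 [132. 194.] [569. 312.  25.]
cap 0.55 [112. 199.] [550. 374.  25.]
cap 0.51 [119. 198.] [553. 351.  25.]
cap 0.44 [108. 208.] [523. 384.  25.]
```

View pics/binhop.png

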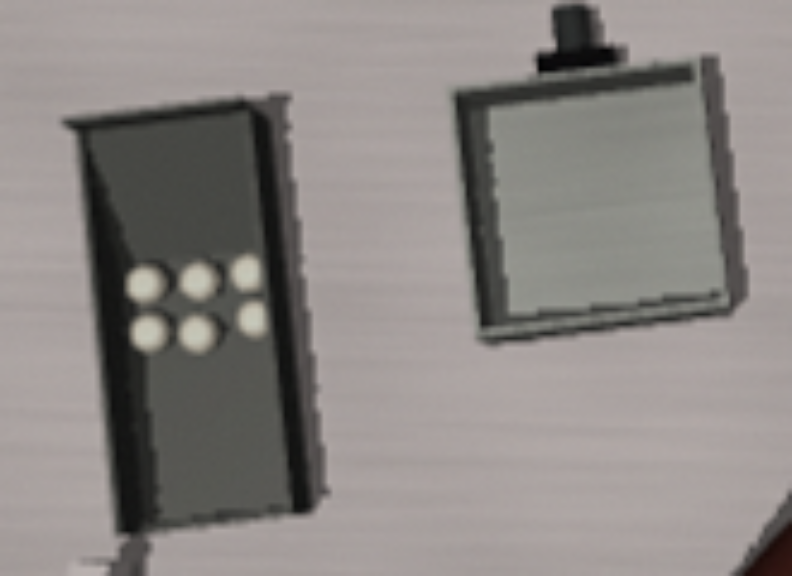

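```bash
python3 - <<'E'
from h import *
go([(380.6,320.6,166),(380.6,320.6,80)],9)
c=ctrl.camera("top"); Q=cloud(c).reshape(-1,3)
q=Q[(Q[:,0]>250)&(Q[:,0]<398)&(Q[:,1]>200)&(Q[:,1]<520)&(Q[:,2]>10)&(Q[:,2]<400)]
print(len(q),q.min(0).round(),q.max(0).round())
E
```

```text
t 11.05 tcp [ 474.1 -136.9  165.3] nose-yaw -3.58 w 16.5 F [ 0.6  0.7 -1.5] grip 78.5
(380.6, 320.6, 166) -> [ 0.1219  0.4507 -0.0005] turn -12.58
(380.6, 320.6, 80) -> [0.1218 0.4507 0.0855] turn -12.58
283 [323. 273.  10.] [398. 421. 132.]
```

```bash
python3 - <<'E'
from h import *
for n in("top","scene"):
    c=ctrl.camera(n); Q=cloud(c).reshape(-1,3)
    for a,b in((12,35),(35,60),(60,90),(90,140)):
        q=Q[(Q[:,0]>250)&(Q[:,0]<390)&(Q[:,1]>200)&(Q[:,1]<520)&(Q[:,2]>a)&(Q[:,2]<b)]
        if len(q): print(n,a,len(q),q.min(0).round(),q.max(0).round(),q.mean(0).round())
E
```

```text
top 12 87 [323. 377.  12.] [372. 421.  34.] [348. 399.  15.]
top 35 11 [341. 393.  37.] [353. 400.  60.] [348. 396.  50.]
top 60 10 [342. 394.  60.] [351. 397.  83.] [347. 395.  72.]
top 90 103 [333. 391.  93.] [361. 410. 135.] [347. 398. 120.]
scene 12 22 [332. 379.  12.] [372. 405.  34.] [353. 391.  17.]
scene 35 17 [352. 391.  36.] [359. 403.  60.] [356. 397.  47.]
scene 60 19 [346. 392.  61.] [363. 405.  88.] [355. 397.  74.]
scene 90 66 [338. 388.  92.] [371. 408. 129.] [358. 396. 114.]
```

Request:
move_arm(deltas="0.06 0.225 0 -6 0;0.06 0.225 0 -6 0;0.06 0.225 0 -6 0;0.06 0.225 0 -6 0;0.06 0.225 0 -6 0;0.06 0.225 0 -6 0")

```text
t: 11.8
tool_pos: [427.4, 94.7, 165.9]
ee_rot: [-0.023, 1.0, 0.001, 0.0]
force: [-1.0, -0.6, -1.1]
gripper_width: 16.6
grip_force: 78.9
```

```bash
python3 -c "
from h import *
go([(380.6,320.6,166),(380.6,320.6,80)],9)"
```

```text
t 11.8 tcp [427.4  94.7 165.9] nose-yaw 2.69 w 16.6 F [-1.  -0.6 -1.1] grip 78.9
(380.6, 320.6, 166) -> [3.620e-02 2.279e-01 1.000e-04] turn -6.31
(380.6, 320.6, 80) -> [0.0362 0.2278 0.0861] turn -6.31
```

Request:
move_arm(deltas="0.036 0.228 0 -6.3 0;0.036 0.228 0 -6.3 0;0.036 0.228 0 -6.3 0;0.036 0.228 0 -6.3 0;0.036 0.228 0 -6.3 0;0.036 0.228 0.05 -6.3 0;0.036 0.228 0.07 -6.3 0;0.036 0.228 0.07 -6.3 0")

```text
t: 12.6
tool_pos: [380.9, 316.5, 92.3]
ee_rot: [-0.076, 0.997, -0.001, -0.003]
force: [0.3, -0.4, -0.6]
gripper_width: 16.7
grip_force: 79.0
```

```bash
python3 - <<'E'
from h import *
go([(380.6,320.6,80),(380.6,320.6,55)],9)
for n in("scene","top"):
    c=ctrl.camera(n); scoopline(c,n); cv2.imwrite(f"pics/b_{n}.png",c["color"])
    if n=="scene": cv2.imwrite("pics/b1.png",cv2.resize(c["color"][130:250,300:450],(750,600)))
E
```

```text
t 12.6 tcp [380.9 316.5  92.3] nose-yaw 8.73 w 16.7 F [ 0.3 -0.4 -0.6] grip 79.0
(380.6, 320.6, 80) -> [-0.0004  0.0042  0.0123] turn -0.27
(380.6, 320.6, 55) -> [-0.0005  0.0042  0.0373] turn -0.27
scene scoop 0.88 [348. 181.] [449. 333.  49.]
scene scoop 0.82 [120. 200.] [ 352. -500.   55.]
scene handle_root 0.83 [109. 199.] [ 353. -536.   69.]
scene handle_root 0.76 [342. 166.] [418. 315. 100.]
scene handle_end 0.94 [ 80. 192.] [ 264. -640.   49.]
scene handle_end 0.68 [294. 277.] [812. -16.  28.]
top scoop 0.59 [121. 227.] [466. 334.  53.]
top scoop 0.58 [396. 272.] [ 352. -517.  -10.]
top handle_root 0.84 [122. 244.] [415. 316. 102.]
top handle_root 0.76 [411. 289.] [ 307. -535.   83.]
top handle_end 0.97 [117. 277.] [322. 311. 147.]
top handle_end 0.87 [439. 308.] [ 249. -627.   55.]
```

View pics/b1.png

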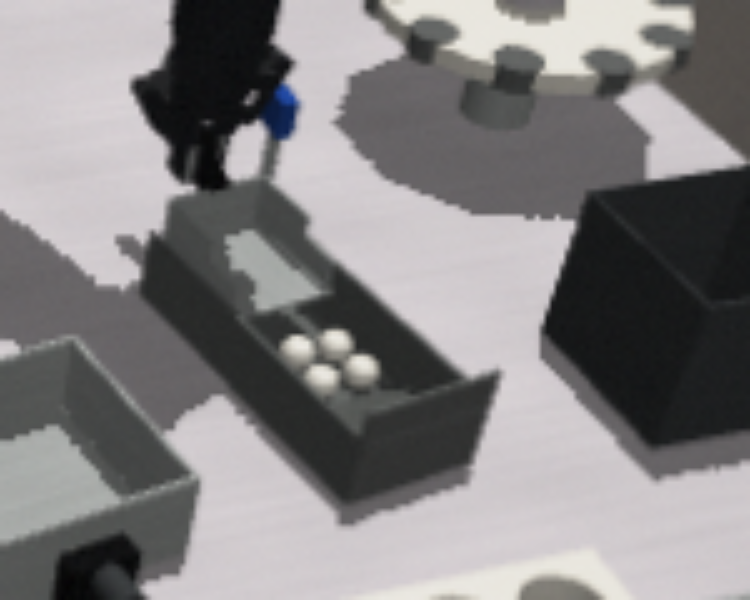

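Request:
move_arm(deltas="0 0 0 0 0;0 0 0 0 0")

```text
t: 13.2
tool_pos: [383.0, 317.7, 96.0]
ee_rot: [-0.076, 0.997, 0.0, 0.0]
force: [-0.5, -0.1, -2.1]
gripper_width: 17.4
grip_force: 79.0
```

```bash
python3 - <<'E'
from h import *
go([(380.6,320.6,80),(380.6,320.6,55)],9)
u=np.array([np.cos(np.radians(9)),np.sin(np.radians(9))]); v=np.array([-u[1],u[0]])
for n in("scene","top"):
    c=ctrl.camera(n); Q=cloud(c).reshape(-1,3)
    b=np.c_[(Q[:,:2]-[528.8,344])@u,(Q[:,:2]-[528.8,344])@v,Q[:,2]]
    def st(nm,m):
        q=b[m]; print(n,nm,len(q),np.percentile(q,[1,50,99],axis=0).round(1).tolist() if len(q) else "")
    base=(b[:,0]>-135)&(b[:,0]<-18)&(abs(b[:,1])<70)
    st("scoop",base&(b[:,2]>68)&(b[:,2]<100))
    w=(b[:,0]>-10)&(b[:,0]<100)&(b[:,2]>50)&(b[:,2]<68)
    st("left wall",w&(b[:,1]>35)&(b[:,1]<75)); st("right",w&(b[:,1]<-35)&(b[:,1]>-75))
    st("floor scoop",(abs(b[:,0]+60)<30)&(abs(b[:,1])<25)&(b[:,2]<75)&(b[:,2]>15))
    st("far",(b[:,0]>100)&(b[:,0]<150)&(abs(b[:,1])<45)&(b[:,2]>78)&(b[:,2]<95))
    st("near",(b[:,0]<-110)&(b[:,0]>-150)&(abs(b[:,1])<52)&(b[:,2]>12)&(b[:,2]<30))
E
```

```text
t 13.2 tcp [383.  317.7  96. ] nose-yaw 8.72 w 17.4 F [-0.5 -0.1 -2.1] grip 79.0
(380.6, 320.6, 80) -> [0.0019 0.0033 0.016 ] turn -0.28
(380.6, 320.6, 55) -> [0.0019 0.0033 0.041 ] turn -0.28
scene scoop 303 [[-128.8, -49.4, 68.8], [-95.5, 0.0, 82.4], [-22.8, 39.0, 99.4]]
scene left wall 77 [[-6.6, 47.5, 50.2], [45.6, 52.7, 56.9], [99.7, 58.4, 63.1]]
scene right 65 [[-7.8, -59.1, 50.4], [47.2, -55.6, 56.9], [98.3, -51.3, 62.8]]
scene floor scoop 119 [[-88.3, -24.1, 50.2], [-57.6, 0.6, 54.0], [-30.9, 23.8, 58.0]]
scene far 51 [[128.6, -41.2, 78.1], [133.1, 1.3, 83.0], [135.5, 44.6, 87.5]]
scene near 0 
top scoop 188 [[-127.0, -47.9, 68.5], [-81.2, -29.0, 83.4], [-25.6, 39.2, 99.6]]
top left wall 78 [[-7.9, 49.1, 50.2], [49.6, 52.2, 57.6], [97.3, 55.6, 65.5]]
top right 72 [[-8.1, -56.0, 50.8], [46.9, -53.5, 57.5], [98.1, -49.9, 65.3]]
top floor scoop 334 [[-89.5, -23.9, 46.3], [-59.7, -0.0, 54.1], [-30.9, 24.5, 60.7]]
top far 54 [[125.8, -42.8, 78.6], [128.0, 0.5, 83.8], [130.8, 43.8, 89.9]]
top near 21 [[-131.9, -40.4, 12.9], [-130.1, -19.2, 19.9], [-128.1, 2.2, 26.0]]
```

Request:
move_arm(deltas="0 0.0035 0.01 -0.3 0;0 0.0035 0.02 -0.3 0;0 0.0035 0.028 -0.3 0;0 0.0035 0.033 -0.3 0;0 0.0035 0.038 -0.3 0;0 0.0035 0.042 -0.3 0;0 0.0035 0.044 -0.3 0")

```text
t: 14.0
tool_pos: [382.2, 321.0, 51.3]
ee_rot: [-0.079, 0.997, -0.0, -0.0]
force: [-0.2, -0.2, -1.8]
gripper_width: 17.2
grip_force: 79.1
```

```bash
python3 - <<'E'
from h import *
go([],9)
E
```

```text
t 14.0 tcp [382.2 321.   51.3] nose-yaw 9.01 w 17.2 F [-0.2 -0.2 -1.8] grip 79.1
```

Request:
move_arm(deltas="0 0 0.002 0 0;-0.008 0 0.003 0 0;-0.018 0 0.003 0 0;-0.03 0 0.003 0 0;-0.042 0 0.003 0 0;-0.054 0 0.003 0 0;-0.062 0 0.003 0 0;-0.064 0 0.003 0 0")

```text
t: 14.8
tool_pos: [446.7, 331.1, 48.7]
ee_rot: [-0.078, 0.997, 0.0, 0.0]
force: [-1.0, -0.5, -1.7]
gripper_width: 17.3
grip_force: 79.2
```

```bash
python3 - <<'E'
from h import *
go([],9)
for n in("scene",):
    c=ctrl.camera(n); cv2.imwrite("pics/b2.png",cv2.resize(c["color"][140:240,310:435],(750,600),interpolation=2))
E
```

```text
t 14.8 tcp [446.7 331.1  48.7] nose-yaw 8.98 w 17.3 F [-1.  -0.5 -1.7] grip 79.2
```

View pics/b2.png

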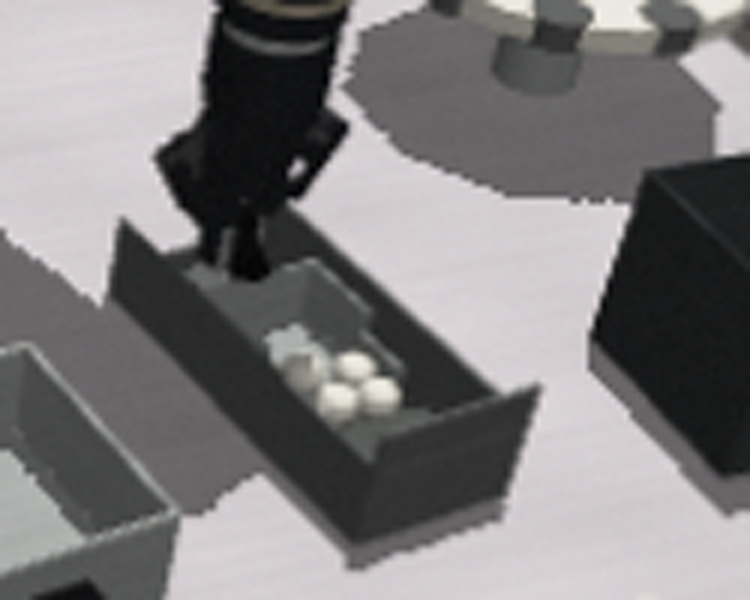

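Request:
move_arm(deltas="-0.008 0 -0.002 0 0;-0.016 0 -0.006 0 0;-0.024 0 -0.01 0 0;-0.032 0 -0.014 0 0;-0.04 0 -0.019 0 0;-0.046 0 -0.022 0 0;-0.052 0 -0.025 0 0;-0.052 0 -0.025 0 0")

```text
t: 15.65
tool_pos: [483.8, 338.3, 72.2]
ee_rot: [-0.081, 0.997, -0.001, -0.013]
force: [-64.2, -11.8, 35.3]
gripper_width: 17.0
grip_force: 83.6
```

```bash
cat >> h.py <<'E'
def caps(c,o=(528.8,344),yaw=9,zmin=8):
    """white blobs in the region of a frame: top-surface points in that frame, via landmark network and depth"""
    a=np.radians(yaw); u=np.array([np.cos(a),np.sin(a)]); v=np.array([-u[1],u[0]])
    for r in ctrl.landmark_of(c,"cap0")[:9]:
        p=pt(c,r["location"]); d=p[:2]-np.array(o); print("  cap",round(r["score"],2),np.round(r["location"]),round(d@u),round(d@v),round(p[2]))
E
python3 - <<'E'
from h import *
go([],9)
for n in("scene","top"):
    c=ctrl.camera(n); print(n); caps(c); scoopline(c,n); cv2.imwrite(f"pics/b3_{n}.png",c["color"])
E
```

```text
t 15.65 tcp [483.8 338.3  72.2] nose-yaw 9.26 w 17.0 F [-64.2 -11.8  35.3] grip 83.6
scene
  cap 0.61 [367. 202.] 50 -9 49
  cap 0.59 [361. 206.] 61 -42 51
  cap 0.54 [374. 206.] 76 1 48
  cap 0.53 [382. 209.] 131 -19 86
  cap 0.49 [370. 207.] 59 0 31
  cap 0.45 [377. 201.] 63 22 53
scene scoop 0.87 [367. 205.] [593. 334.  51.]
scene scoop 0.86 [123. 201.] [ 355. -492.   50.]
scene handle_root 0.9 [108. 203.] [ 347. -543.   46.]
scene handle_root 0.73 [359. 187.] [522. 336.  75.]
scene handle_end 0.87 [ 83. 194.] [ 269. -630.   45.]
top
  cap 0.64 [125. 189.] 48 -24 47
  cap 0.64 [124. 181.] 75 -22 48
  cap 0.51 [119. 181.] 75 -7 50
  cap 0.48 [115. 191.] 47 8 44
  cap 0.47 [107. 187.] 62 31 46
  cap 0.44 [104. 189.] 58 41 40
top scoop 0.84 [392. 272.] [ 350. -505.   -1.]
top scoop 0.74 [118. 198.] [554. 354.  31.]
top handle_root 0.91 [114. 211.] [501. 304. 238.]
top handle_root 0.67 [409. 286.] [ 314. -527.   86.]
top handle_end 0.8 [438. 307.] [ 254. -626.   51.]
top handle_end 0.67 [116. 243.] [418. 330. 113.]
```

Request:
move_arm(deltas="0.006 0 0.002 0 0;0.009 0 0.006 0 0;0.01 0 0.01 0 0;0.01 0 0.015 0 0;0.01 0 0.019 0 0;0.01 0 0.022 0 0")

```text
t: 16.75
tool_pos: [481.5, 337.5, 50.6]
ee_rot: [-0.08, 0.997, -0.0, -0.005]
force: [-24.7, -4.6, 11.4]
gripper_width: 16.6
grip_force: 77.9
```

```bash
python3 - <<'E'
from h import *
go([],9)
for n in("scene","top"):
    c=ctrl.camera(n); print(n); caps(c); cv2.imwrite(f"pics/b4_{n}.png",c["color"])
E
```

```text
t 16.75 tcp [481.5 337.5  50.6] nose-yaw 9.14 w 16.6 F [-24.7  -4.6  11.4] grip 77.9
scene
  cap 0.57 [382. 208.] 95 22 46
  cap 0.54 [375. 203.] 63 18 46
  cap 0.43 [366. 207.] 66 -25 44
  cap 0.38 [372. 209.] 83 -12 47
  cap 0.35 [368. 209.] 82 -32 50
top
  cap 0.61 [125. 179.] 79 -27 47
  cap 0.59 [108. 182.] 77 27 45
  cap 0.54 [126. 189.] 48 -25 49
  cap 0.54 [105. 189.] 58 38 43
  cap 0.42 [118. 189.] 53 -1 42
  cap 0.42 [117. 180.] 80 -2 48
```

Request:
move_arm(deltas="-0.002 0 -0.003 0 0;-0.008 0 -0.007 0 0;-0.014 0 -0.012 0 0;-0.02 0 -0.017 0 0;-0.026 0 -0.021 0 0;-0.032 0 -0.025 0 0")

```text
t: 17.55
tool_pos: [519.2, 342.8, 77.1]
ee_rot: [-0.079, 0.997, 0.0, 0.0]
force: [-0.9, 0.4, -3.0]
gripper_width: 16.9
grip_force: 78.0
```

```bash
python3 - <<'E'
from h import *
go([],9)
for n in("scene","top"):
    c=ctrl.camera(n); print(n); caps(c); cv2.imwrite(f"pics/b5_{n}.png",c["color"])
E
```

```text
t 17.55 tcp [519.2 342.8  77.1] nose-yaw 9.01 w 16.9 F [-0.9  0.4 -3. ] grip 78.0
scene
  cap 0.58 [384. 202.] 94 23 74
  cap 0.43 [372. 206.] 94 -26 71
top
  cap 0.63 [126. 168.] 105 -39 82
  cap 0.58 [114. 170.] 105 -2 77
  cap 0.57 [237. 130.] 181 -383 74
  cap 0.49 [104. 170.] 109 25 77
  cap 0.46 [113. 173.] 100 6 52
  cap 0.46 [104. 176.] 93 31 71
  cap 0.39 [123. 176.] 86 -26 71
```

Request:
move_arm(deltas="0.003 0 -0.008 0 0;0.004 0 -0.02 0 0;0.004 0 -0.035 0 0;0.004 0 -0.05 0 0;0.004 0 -0.065 0 0;0.004 0 -0.078 0 0;0.004 0 -0.088 0 0;0.004 0 -0.09 0 0")

```text
t: 18.55
tool_pos: [515.4, 342.3, 168.5]
ee_rot: [-0.079, 0.997, 0.0, 0.001]
force: [0.2, 0.2, -1.6]
gripper_width: 17.0
grip_force: 78.0
```

```bash
python3 - <<'E'
from h import *
go([],9)
for n in("scene","top"):
    c=ctrl.camera(n); print(n); caps(c); scoopline(c); cv2.imwrite(f"pics/b6_{n}.png",c["color"])
    x=c["color"][120:250,300:460] if n=="scene" else c["color"][130:260,60:220]
    y=cv2.resize(x,(400,325),interpolation=2); im=y if n=="scene" else np.hstack([im,y])
cv2.imwrite("pics/b6.png",im)
E
```

```text
t 18.55 tcp [515.4 342.3 168.5] nose-yaw 9.02 w 17.0 F [ 0.2  0.2 -1.6] grip 78.0
scene
  cap 0.54 [387. 180.] 82 20 164
  cap 0.52 [379. 188.] 112 -36 167
  cap 0.5 [388. 188.] 118 -6 164
  cap 0.47 [379. 188.] 111 -38 167
  cap 0.37 [397. 186.] 121 30 163
 scoop 0.94 [380. 186.] [631. 336. 163.]
 scoop 0.56 [123. 201.] [ 352. -493.   48.]
 handle_root 0.86 [110. 199.] [ 352. -533.   65.]
 handle_root 0.64 [371. 170.] [548. 349. 166.]
 handle_end 0.74 [ 82. 190.] [ 258. -629.   56.]
 handle_end 0.71 [248. 288.] [ 799. -154.    6.]
top
  cap 0.59 [103. 174.] 83 8 159
  cap 0.57 [ 95. 169.] 99 26 164
  cap 0.56 [104. 162.] 115 1 161
  cap 0.54 [106. 181.] 64 6 139
  cap 0.5 [ 95. 173.] 87 29 156
  cap 0.46 [115. 172.] 84 -26 161
  cap 0.4 [117. 163.] 108 -35 158
 scoop 0.79 [396. 274.] [ 350. -488.   83.]
 scoop 0.76 [107. 181.] [593. 358. 137.]
 handle_root 0.77 [412. 285.] [ 319. -536.   84.]
 handle_root 0.74 [108. 199.] [526. 308. 294.]
 handle_end 0.92 [438. 310.] [ 245. -628.   44.]
 handle_end 0.71 [104. 232.] [444. 338. 205.]
```

View pics/b6.png

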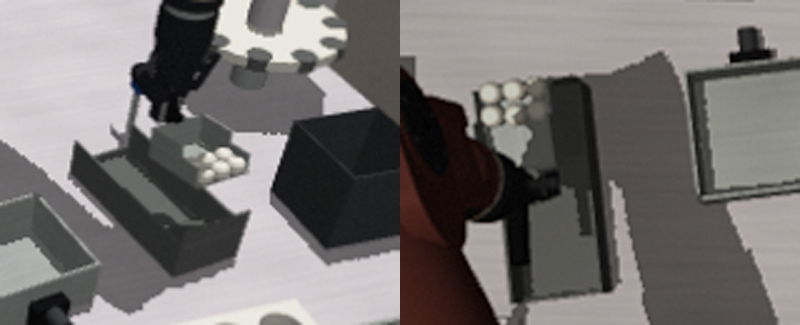

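All six caps ride in the scoop (left panel near 222,163; right panel near 505,100), close to the nose, and the bin is empty. I carry it over sideways, gently.

Request:
move_arm(deltas="0 -0.003 0 0 0;0 -0.008 0 0 0;0 -0.016 0 0 0;0 -0.026 0 0 0;0 -0.038 0 0 0;0 -0.052 0 0 0;0 -0.068 0 0 0;0 -0.085 0 0 0")

```text
t: 19.85
tool_pos: [528.2, 256.6, 166.7]
ee_rot: [-0.079, 0.997, -0.0, 0.0]
force: [0.5, 0.5, -2.4]
gripper_width: 16.8
grip_force: 78.0
```

Request:
move_arm(deltas="0 -0.018 0 0 0;0 -0.036 0 0 0;0 -0.054 0 0 0;0 -0.072 0 0 0;0 -0.09 0 0 0;0 -0.108 0 0 0;0 -0.125 0 0 0;0 -0.14 0 0 0")

```text
t: 20.65
tool_pos: [550.0, 118.0, 166.7]
ee_rot: [-0.078, 0.997, -0.0, 0.0]
force: [-0.7, -0.3, -2.3]
gripper_width: 16.8
grip_force: 78.0
```

Request:
move_arm(deltas="0 -0.012 0 0 0;0 -0.021 0 0 0;0 -0.028 0 0 0;0 -0.032 0 0 0;0 -0.034 0 0 0;0 -0.035 0 0 0;0 -0.035 0 0 0")

```text
t: 21.35
tool_pos: [555.4, 85.6, 166.6]
ee_rot: [-0.079, 0.997, 0.0, -0.0]
force: [1.3, -1.1, -2.0]
gripper_width: 17.0
grip_force: 78.1
```

```bash
python3 - <<'E'
from h import *
go([],9)
H=(613.5,94.6); a=np.radians(8.9); u=np.array([np.cos(a),np.sin(a)]); v=np.array([-u[1],u[0]])
p=ctrl.get_obs()["tool_pos"][:2]-np.array(H); print("tcp in hopper",p@u,p@v)
for n in("scene","top"):
    c=ctrl.camera(n); print(n); caps(c,H,8.9); scoopline(c); cv2.imwrite(f"pics/b7_{n}.png",c["color"])
    Q=cloud(c).reshape(-1,3); b=np.c_[(Q[:,:2]-H)@u,(Q[:,:2]-H)@v,Q[:,2]]
    q=b[(abs(b[:,0])<120)&(abs(b[:,1])<60)&(b[:,2]>100)&(b[:,2]<200)]; print(len(q),np.percentile(q,[1,50,99],axis=0).round().tolist())
    q=q[(abs(q[:,1])>38)&(q[:,2]<175)]
    for s in range(-60,90,10):
        w=q[(q[:,0]>=s)&(q[:,0]<s+10)]
        if len(w): print(s,len(w),w[:,2].min().round(),w[:,2].max().round(),end="; ")
    print()
E
```

```text
t 21.35 tcp [555.4  85.6 166.6] nose-yaw 9.04 w 17.0 F [ 1.3 -1.1 -2. ] grip 78.1
tcp in hopper -58.84050137456355 0.055589390803637784
scene
  cap 0.6 [323. 207.] 69 10 164
  cap 0.58 [331. 208.] 69 39 147
  cap 0.51 [311. 208.] 59 -30 166
  cap 0.48 [313. 210.] 72 -28 166
  cap 0.48 [322. 203.] 47 19 159
  cap 0.41 [309. 206.] 47 -28 160
 scoop 0.68 [311. 205.] [663.  83. 164.]
 scoop 0.59 [124. 203.] [ 353. -490.   39.]
 handle_root 0.63 [305. 190.] [588.  92. 164.]
 handle_root 0.62 [107. 199.] [ 349. -543.   65.]
 handle_end 0.92 [290. 164.] [568.  39. 262.]
 handle_end 0.84 [ 82. 192.] [ 265. -633.   51.]
1052 [[-64.0, -44.0, 131.0], [4.0, 0.0, 160.0], [78.0, 43.0, 196.0]]
-40 1 168.0 168.0; -30 35 128.0 175.0; -20 43 130.0 175.0; -10 36 136.0 175.0; 0 40 131.0 175.0; 10 31 137.0 175.0; 20 29 137.0 175.0; 30 27 137.0 173.0; 40 24 139.0 169.0; 50 24 142.0 174.0; 60 31 142.0 173.0; 70 10 143.0 166.0; 
top
 scoop 0.68 [392. 274.] [ 347. -477.   84.]
 scoop 0.51 [196. 168.] [556.  49. 653.]
 handle_root 0.97 [410. 286.] [ 316. -528.   87.]
 handle_root 0.46 [201. 184.] [527.  40. 651.]
 handle_end 0.86 [442. 308.] [ 244. -658.    2.]
 handle_end 0.61 [203. 221.] [482.  73. 207.]
108 [[-116.0, -43.0, 127.0], [-5.0, -39.0, 158.0], [70.0, -8.0, 199.0]]
-30 5 158.0 175.0; -20 5 132.0 175.0; -10 3 152.0 169.0; 0 2 139.0 151.0; 10 3 161.0 174.0; 20 2 151.0 157.0; 30 5 136.0 168.0; 40 6 159.0 170.0; 50 4 146.0 174.0; 60 5 157.0 173.0; 70 2 142.0 150.0;
```

Request:
move_arm(deltas="0.001 0 0.003 0 0;0.003 0 0.01 0 0;0.006 0 0.022 0 0;0.01 0 0.036 0 0;0.013 0 0.052 0 0;0.015 0 0.068 0 0;0.015 0 0.079 0 0;0.015 0 0.084 0 0")

```text
t: 22.65
tool_pos: [539.7, 83.0, 80.9]
ee_rot: [-0.079, 0.997, 0.0, -0.001]
force: [0.4, -0.2, -1.2]
gripper_width: 17.0
grip_force: 78.0
```

```bash
cat > hp.py <<'E'
from h import *
H=(613.5,94.6); a=np.radians(8.9); u=np.array([np.cos(a),np.sin(a)]); v=np.array([-u[1],u[0]])
def rep(ns=("scene",)):
    go([],9)
    p=ctrl.get_obs()["tool_pos"][:2]-np.array(H); print("tcp in hopper",(p@u).round(1),(p@v).round(1))
    for n in ns:
        c=ctrl.camera(n); print(n); caps(c,H,8.9)
        for q in("scoop","handle_root","handle_end"):
            for r in ctrl.landmark_of(c,q)[:2]:
                P=pt(c,r["location"]); d=P[:2]-H
                if r["score"]>.3 and P[1]>-200: print(q,round(r["score"],2),round(d@u),round(d@v),round(P[2]))
E
python3 -c "
from hp import *
rep()"
```

```text
t 22.65 tcp [539.7  83.   80.9] nose-yaw 9.02 w 17.0 F [ 0.4 -0.2 -1.2] grip 78.0
tcp in hopper -74.7 -0.0
scene
  cap 0.53 [307. 224.] 30 -12 67
  cap 0.47 [317. 216.] 18 31 75
  cap 0.45 [308. 222.] 26 -8 69
  cap 0.4 [322. 225.] 61 25 75
  cap 0.37 [307. 226.] 51 -27 78
  cap 0.37 [313. 225.] 53 -6 76
scoop 0.82 34 -24 77
handle_root 0.69 -41 -1 78
handle_end 0.57 -71 -45 178
```

Request:
move_arm(deltas="-0.004 0 0 0 0;-0.009 0 0 0 0;-0.012 0 0.002 0 0;-0.014 0 0.005 0 0;-0.016 0 0.009 0 0;-0.018 0 0.009 0 0;-0.023 0 0.003 0 0;-0.028 0 -0.004 0 0", grip_force=40)

```text
t: 23.7
tool_pos: [561.7, 87.1, 83.7]
ee_rot: [-0.079, 0.997, -0.0, -0.008]
force: [-32.2, -7.2, 2.9]
gripper_width: 17.2
grip_force: 78.7
```

```bash
python3 -c "
from hp import *
rep()"
```

```text
t 23.7 tcp [561.7  87.1  83.7] nose-yaw 9.01 w 17.2 F [-32.2  -7.2   2.9] grip 78.7
tcp in hopper -52.4 0.6
scene
  cap 0.5 [307. 233.] 67 -34 67
  cap 0.46 [317. 223.] 40 19 66
  cap 0.45 [325. 229.] 78 24 72
  cap 0.44 [309. 228.] 47 -17 63
  cap 0.41 [316. 228.] 62 0 72
  cap 0.35 [304. 228.] 42 -30 63
scoop 0.93 38 -11 60
handle_root 0.65 -22 -2 84
```

Request:
move_arm(deltas="-0.005 0 -0.008 0 0;-0.01 0 -0.017 0 0;-0.016 0 -0.026 0 0;-0.023 0 -0.035 0 0;-0.03 0 -0.044 0 0;-0.038 0 -0.051 0 0;-0.046 0 -0.057 0 0;-0.054 0 -0.062 0 0", grip_force=40)

```text
t: 24.75
tool_pos: [614.6, 95.3, 147.8]
ee_rot: [-0.079, 0.997, -0.001, -0.008]
force: [-40.1, -6.2, 28.4]
gripper_width: 17.1
grip_force: 117.4
```

```bash
python3 -c "
from hp import *
rep()"
```

```text
t 24.75 tcp [614.6  95.3 147.8] nose-yaw 9.01 w 17.1 F [-40.1  -6.2  28.4] grip 117.4
tcp in hopper 1.2 0.5
scene
  cap 0.59 [322. 224.] 66 21 82
  cap 0.54 [321. 218.] 45 27 91
  cap 0.52 [312. 221.] 48 -7 90
  cap 0.52 [314. 229.] 69 -14 77
  cap 0.49 [307. 223.] 47 -26 91
  cap 0.42 [309. 231.] 71 -30 78
scoop 0.86 50 -8 80
handle_root 0.61 73 -4 79
handle_end 0.49 149 -280 19
```

Request:
move_arm(deltas="-0.004 0 -0.004 0 0;0.006 0 0 0 0;0.016 0 0.012 0 0;0.028 0 0.02 0 0;0.042 0 0.02 0 0;0.05 0 0.02 0 0;0.05 0 0.02 0 0;0.05 0 0.02 0 0")

```text
t: 25.8
tool_pos: [572.9, 87.9, 129.2]
ee_rot: [-0.079, 0.997, -0.0, 0.001]
force: [-0.0, -0.1, -1.6]
gripper_width: 16.8
grip_force: 107.2
```

```bash
python3 -c "
from hp import *
rep()"
```

```text
t 25.8 tcp [572.9  87.9 129.2] nose-yaw 9.01 w 16.8 F [-0.  -0.1 -1.6] grip 107.2
tcp in hopper -41.2 -0.3
scene
  cap 0.58 [306. 234.] 30 -11 18
scoop 0.86 -13 -4 63
handle_root 0.84 -24 -6 127
handle_end 0.55 -12 -3 63
```

Request:
move_arm(deltas="0 0 -0.03 0 0;0 0 -0.07 0 0;0 0 -0.11 0 0;0 -0.04 -0.12 0 0;0 -0.08 -0.12 0 0;0 -0.12 -0.12 0 0;0 -0.16 -0.12 0 0;0 -0.2 -0.12 0 0")

```text
t: 26.85
tool_pos: [603.8, -111.2, 248.6]
ee_rot: [-0.079, 0.997, 0.0, 0.0]
force: [1.2, 0.3, -1.3]
gripper_width: 16.8
grip_force: 107.3
```

```bash
python3 -c "
from hp import *
rep(('top','scene'))"
```

```text
t 26.85 tcp [ 603.8 -111.2  248.6] nose-yaw 9.03 w 16.8 F [ 1.2  0.3 -1.3] grip 107.3
tcp in hopper -41.4 -201.8
top
  cap 0.62 [183. 187.] -10 64 25
  cap 0.57 [192. 163.] 62 29 27
  cap 0.52 [212. 159.] 69 -34 25
  cap 0.47 [205. 161.] 64 -11 19
  cap 0.4 [201. 180.] 8 7 25
  cap 0.39 [209. 179.] 6 -20 31
scene
  cap 0.58 [305. 231.] 14 -5 15
  cap 0.53 [300. 231.] 14 -29 23
  cap 0.51 [318. 221.] -8 56 22
scoop 0.68 -16 -202 178
handle_root 0.9 -22 -206 245
```

Request:
move_arm(deltas="0 0 0 0 0")

```text
t: 27.45
tool_pos: [603.6, -108.9, 248.8]
ee_rot: [-0.079, 0.997, -0.0, 0.0]
force: [-0.0, -0.4, -1.6]
gripper_width: 17.3
grip_force: 107.2
```

```bash
python3 -c "
from h import *
go([(532,-140.5,145)],-4)"
```

```text
t 27.45 tcp [ 603.6 -108.9  248.8] nose-yaw 9.08 w 17.3 F [-0.  -0.4 -1.6] grip 107.2
(532, -140.5, 145) -> [ 0.0757 -0.0199  0.1038] turn 13.08
```

Request:
move_arm(deltas="0.04 -0.01 0.03 6.5 0;0.076 -0.02 0.07 13.1 0;0.076 -0.02 0.1 13.1 0;0.076 -0.02 0.104 13.1 0;0.076 -0.02 0.104 13.1 0;0.076 -0.02 0.104 13.1 0")

```text
t: 28.05
tool_pos: [533.1, -141.4, 147.0]
ee_rot: [0.035, 0.999, -0.001, 0.001]
force: [0.3, -0.6, -1.4]
gripper_width: 17.1
grip_force: 102.5
```

```bash
python3 - <<'E'
from h import *
go([(532,-140.5,113),(475,-136.6,46)],-4)
c=ctrl.camera("scene"); scoopline(c)
Q=cloud(c).reshape(-1,3); q=Q[(Q[:,0]>520)&(Q[:,0]<640)&(abs(Q[:,1]+143)<50)&(Q[:,2]>16)&(Q[:,2]<130)]
print(len(q),np.percentile(q,[1,50,99],axis=0).round().tolist())
E
```

```text
t 28.05 tcp [ 533.1 -141.4  147. ] nose-yaw -4.02 w 17.1 F [ 0.3 -0.6 -1.4] grip 102.5
(532, -140.5, 113) -> [0.0013 0.0009 0.034 ] turn -0.02
(475, -136.6, 46) -> [0.0586 0.0008 0.1009] turn -0.02
 scoop 0.65 [230. 216.] [ 559. -152.   81.]
 scoop 0.57 [122. 201.] [ 350. -498.   48.]
 handle_root 0.94 [233. 201.] [ 532. -137.  120.]
 handle_root 0.9 [110. 200.] [ 349. -533.   58.]
 handle_end 0.61 [ 80. 190.] [ 182. -655.   -1.]
 handle_end 0.49 [235. 215.] [ 561. -136.   81.]
835 [[522.0, -187.0, 48.0], [563.0, -141.0, 81.0], [606.0, -101.0, 126.0]]
```

Request:
move_arm(deltas="0.001 0 0.02 0 0;0.001 0 0.034 0 0;0.014 0 0.046 0 0;0.028 0 0.059 0 0;0.041 0 0.074 0 0;0.05 0 0.088 0 0;0.057 0 0.099 0 0;0.057 0 0.1 0 0")

```text
t: 29.05
tool_pos: [474.3, -137.2, 44.4]
ee_rot: [0.036, 0.999, -0.0, -0.0]
force: [-4.3, -0.3, 5.7]
gripper_width: 16.8
grip_force: 77.1
```

```bash
python3 - <<'E'
from h import *
go([(475,-136.6,46)],-4)
c=ctrl.camera("scene"); scoopline(c)
Q=cloud(c).reshape(-1,3); q=Q[(Q[:,0]>530)&(Q[:,0]<590)&(abs(Q[:,1]+143)<25)&(Q[:,2]>2)&(Q[:,2]<60)]
print(len(q),np.linalg.lstsq(np.c_[q[:,:2]-[552,-142],np.ones(len(q))],q[:,2],rcond=None)[0])
E
```

```text
t 29.05 tcp [ 474.3 -137.2   44.4] nose-yaw -4.1 w 16.8 F [-4.3 -0.3  5.7] grip 77.1
(475, -136.6, 46) -> [-0.0006  0.0007 -0.0016] turn -0.1
 scoop 0.94 [126. 201.] [ 352. -484.   46.]
 scoop 0.78 [234. 228.] [ 539. -137.    2.]
 handle_root 0.87 [107. 197.] [ 351. -540.   75.]
 handle_root 0.6 [296. 276.] [815. -14.  32.]
 handle_end 0.88 [ 83. 193.] [ 271. -628.   50.]
173 [-2.45916170e-04 -6.09221253e-04  5.57377853e+00]
```

Flat on the mat. Release, then lift clear.

Request:
move_arm(deltas="0 0 0 0 0.3;0 0 0 0 0.8;0 0 0 0 1;0 0 0 0 1;0 0 0 0 1;0 0 0 0 1;0 0 -0.02 0 1;0 0 -0.05 0 1")

```text
t: 30.05
tool_pos: [473.4, -136.4, 93.5]
ee_rot: [0.036, 0.999, 0.001, -0.002]
force: [0.5, -0.1, -0.3]
gripper_width: 85.1
grip_force: 0.0
```

Request:
move_arm(deltas="0 0 -0.04 0 1;0 0 -0.08 0 1;0 0 -0.12 0 1;0.05 0 -0.16 0 1;0.08 0 -0.2 0 1;0.08 0 -0.2 0 1;0.08 0 -0.2 0 1")

```text
t: 30.75
tool_pos: [395.1, -132.1, 296.7]
ee_rot: [0.036, 0.999, -0.001, 0.002]
force: [0.9, 0.2, -0.6]
gripper_width: 85.5
grip_force: 0.0
```

```bash
python3 - <<'E'
from hp import *
rep(("scene","top"))
c=ctrl.camera("scene"); Q=cloud(c).reshape(-1,3); q=Q[(Q[:,0]>530)&(Q[:,0]<590)&(abs(Q[:,1]+143)<25)&(Q[:,2]>-5)&(Q[:,2]<60)]
print(len(q),np.linalg.lstsq(np.c_[q[:,:2]-[552,-142],np.ones(len(q))],q[:,2],rcond=None)[0])
q=Q[(abs(Q[:,0]-540)<90)&(abs(Q[:,1]+142)<65)&(Q[:,2]>22)&(Q[:,2]<56)]; print(cv2.minAreaRect(q[:,:2].astype(np.float32)),q[:,2].max())
for n in("bottle_a","driver","lightring"):
    for r in ctrl.landmark_of(c,n)[:2]: print(n,round(r["score"],2),pt(c,r["location"]).round())
E
```

```text
t 30.75 tcp [ 395.1 -132.1  296.7] nose-yaw -4.13 w 85.5 F [ 0.9  0.2 -0.6] grip 0.0
tcp in hopper -250.8 -190.2
scene
  cap 0.59 [314. 221.] -15 47 17
  cap 0.42 [306. 232.] 24 -8 19
  cap 0.37 [301. 233.] 21 -28 21
scoop 0.76 -114 -227 4
handle_root 0.88 -153 -221 43
handle_end 0.95 -243 -187 93
top
  cap 0.6 [201. 162.] 63 -1 29
  cap 0.5 [183. 186.] -5 63 28
  cap 0.46 [194. 165.] 55 21 30
  cap 0.44 [208. 181.] 1 -16 21
  cap 0.43 [277. 209.] -112 -218 7
  cap 0.38 [209. 160.] 64 -27 34
  cap 0.37 [201. 176.] 19 4 22
scoop 0.92 -120 -217 6
handle_root 0.55 -156 -206 54
181 [-3.51123403e-03 -5.04000246e-03  5.07635564e+00]
((532.7760009765625, -140.6112060546875), (86.27136993408203, 118.45426177978516), 85.90908813476562) 55.94459868687295
bottle_a 0.73 [816.  -4.  33.]
bottle_a 0.65 [ 692. -313.   30.]
driver 0.7 [ 373. -258.   22.]
driver 0.6 [ 797. -158.    1.]
lightring 0.52 [ 383. -270.   26.]
lightring 0.26 [ 569. -400.   60.]
```

```bash
python3 -c "
from plant import ctrl
print(ctrl.close_job())"
```

```text
the job is handed in; nothing more can be done
None
```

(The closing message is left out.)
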